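# Roll the tube lamp onto its feet and prop its leg

### The arm

A 6-joint arm with a two-finger parallel gripper is mounted at the origin on the work surface. World frame = base frame: x ahead of the robot, y to its left, z up, the work surface at z = 0. Lengths are in m, angles in degrees, forces in N, time in s.
With the tool pointing down it reaches from about 0.3 to 0.95 m from the base axis. Payload 3.1 kg.
Tool frame: the origin (TCP) lies at the very end of the fingers, on their centre line; the grasp point (between the pads) lies 19 mm behind it; y points along the fingers, x is the direction in which the jaws open and shut, and the axes are right-handed (so a half turn about y gives the same grasp; the last joint's range is limited). The gripper opens to 85 mm and grips with 20 to 120 N. Pads are 22 mm wide; open, the fingers measure 114 mm over their backs; the gripper's body (76 mm by 85 mm) begins 54 mm behind the grasp point. The pads swing forward as they close: fully open they stand 13 mm farther back than shut.
Start: joints at [-69.769, 17.653, 93.61, -0, 68.738, -3.994], TCP at [0.256, -0.57, 0.231] pointing down, gripper open.
Joint ranges: [-175.34, 175.34], [-45.06, 112.39], [2.9, 150.54], [-68.45, 248.45], [3.09, 151.38], [-168.51, 168.51]. Speed limits (degrees/s): [159.86, 159.86, 180, 180, 180, 180].

### API

Orientations are given as [roll, pitch, yaw] about the fixed x, y, z axes, in that order (R = Rz(yaw) Ry(pitch) Rx(roll)).
In Python, from cell import manip gives the robot as it stands. Calls block until the motion is done:
- manip.goto(position, orientation): joint-space move of the TCP to a pose.
- manip.move_straight(position, ori=None, rate=0.15): straight line of the TCP; ori=None keeps the orientation; rate is the mean speed in m/s.
- manip.move_joints(angles): joint-space move.
- manip.command_gripper(opening): opening from 0.0 (shut) to 1.0 (fully open); the grip force is fixed at half the most; returns when the fingers have stopped.
- manip.dwell(seconds).
- manip.ik(position, orientation): joint angles nearest the present ones, or None.
- manip.read_state(): the state.
- manip.capture(name): name is "scene" or "side" or "wrist"; returns the picture (420x560x3 uint8, red, green, blue); there is no depth.
- manip.get_calibration(name): a dict with "fx", "fy", "cx", "cy" (pixels), "eye" and "attitude" of the camera in the world. Camera axes: x right, y down, z forward; pixel columns grow to the right and rows downward; lengths in m; the calibration is good to about 2 mm. A picture is of the moment at which its call begins: read the wrist's pose just before it. get_calibration takes no time and is no camera call; for the wrist camera it gives the pose at the moment of the call.
A pose or a line that the arm cannot do raises manip.IKError and nothing moves.
- manip.job_done(): hands the job in, once; it reports no verdict.
The state is a dict: "clock": time; "q": joint angles; "joint_velocities": joint speeds; "joint_efforts": joint torques, N m; "tool_pos": TCP position; "tool_rot": TCP orientation; "ft_force": force on the tool from outside, world axes, zero at the start; "torque": the same for the moment, N m; "gripper_width": opening from 0.0 (shut) to 1.0 (fully open).
Only numpy, scipy, OpenCV 4.12 (cv2) and the standard library are available. Lean on these libraries where they do the work, as an engineer would, in place of code of your own. Each camera call takes 0.05 s, during which the arm holds its last target.

### The job

The round tube lamp is lying on its back behind the collage board, its light window facing the ceiling. Roll it over on the table towards the board, without lifting it and without running it into the board, until it sits on the flats of its end caps with the light window facing across the cut-outs; then swing the folding leg at its back all the way out to its stop and leave the lamp standing like that, square behind the board. Do not knock the other things on the table about.

Things in the scene. Friction and masses are not known exactly. Their poses are not given: they have to be found in the camera images.
- lamp: Tube lamp, 260 mm long, about 0.8 kg. Origin on the tube's axis at mid-length, y along the tube. At the start z is up (light window), -x points to the board, axis 35 mm above the table. It rolls on two black rubber end caps, 70 mm diameter, 24 mm long; between them a round aluminium housing of 50 mm diameter. Standing on its flats: -x down, z towards the board, axis 30 mm up.
- cap_flat (a point): On the plane of the end caps' flats, at mid-length: each cap has one flat, 36 mm wide, on the lamp's -x side, 30 mm from the axis. The battery makes the -z side a little heavier: let go part-way, the lamp stays put or rolls some way back; past about 70 degrees of roll towards -x it drops onto the flats by itself. The whole quarter turn moves the axis about 55 mm.
- light_window (a point): Centre of the white light window in its grey bezel, on the lamp's +z side, 25 mm from the axis; bezel 32 mm wide, 210 mm long, its flat face 24.5 mm from the axis.
- leg (a joint): The lamp's folding prop leg: 0 rad folded along the housing, 1.65 rad at its stop. Its hinge is stiff: it stays where it is left; some 0.4 N at the tip moves it.
- leg_hinge (a point): Middle of the leg's hinge pin, parallel to the tube, 20 mm towards -x and 28 mm towards -z from the lamp's axis. With the lamp on its flats it lies 10 mm above the table, on the side away from the board.
- leg_tip (a point): Middle of the rubber sleeve (8 mm diameter, 40 mm long, parallel to the tube) across the leg's free end, 58 mm from the hinge. The leg is two flat bars 40 mm wide over all, at the lamp's mid-length. Folded, the tip is 38 mm towards +x and 28 mm towards -z from the axis: under the lamp at the start; with the lamp on its flats, upright behind the housing, 68 mm above the table.
- leg_gap (a point): Point in the gap between housing and upright leg, 35 mm towards +x and 14 mm towards -z from the axis. With the lamp on its flats the gap opens upward, 24 mm from the plane of the axis to the sleeve, the housing's top 55 mm above the table; the leg swings away from the board and down until it lies nearly level, the sleeve just above the table.
- board: Collage board, white foam board 200 (x) by 320 (y) by 8 mm with flat red paper cut-outs on it, fixed to the table. Origin at table level under the middle of its edge nearest the lamp (+x points from there to the lamp, the board extends towards -x). The lamp starts with its axis 140 to 170 mm from that edge, roughly parallel to it.
- glue_bottle: White glue bottle, 52 mm diameter, 130 mm high, standing past one end of the lamp; origin under its centre. Bystander.
- tape_roll: Roll of masking tape lying flat, 100 mm diameter, 25 mm high; origin under its centre. Bystander.
- ink_tin: Ink tin, 72 mm diameter, 55 mm high; origin under its centre. Bystander.
- ink_roller: Hand ink roller with a wooden handle, about 170 by 114 mm, 40 mm high; origin under the middle of its rubber roller. Bystander.
- twine_ball: Ball of red twine, 75 mm diameter, 56 mm high; origin under its centre. Bystander.

How it is judged:
By the outcome, as a careful person would: the job done as asked, in the order asked, and still so for the second after the job is handed in, with the robot touching nothing.
It also fails if it takes over 54 s, if anything falls off the work surface, if the arm or the gripper's body presses on something with over 40 N, if the wrist force passes 120 N, or if a joint passes its speed limit or range.

## Working session

There is one attempt and no reset: what is moved stays moved. The work goes in short steps, each a Python script; the robot and the scene stay as the last script left them, time stands still between calls to the robot, and variables do not carry over. Pictures are saved under pics/ and viewed, and the job is handed in when it is done.

```bash
ls; mkdir -p pics
python3 - <<'E'
from cell import manip
import cv2
for n in ("scene","side","wrist"):
    c=manip.get_calibration(n); print(n,c)
    cv2.imwrite(f"pics/{n}0.png",manip.capture(n)[:,:,::-1])
print(manip.read_state())
E
```

```text
pics
scene {'fx': 496.72378447521834, 'fy': 496.72378447521834, 'cx': 283.3594760607263, 'cy': 214.14353682727776, 'eye': array([ 1.67071949, -0.17310331,  1.08497196]), 'attitude': array([-132.96911522,   -1.26270439,   81.12658725])}
side {'fx': 393.653480516311, 'fy': 393.653480516311, 'cx': 279.95130817817244, 'cy': 213.58385884043483, 'eye': array([0.03575099, 0.67560077, 0.83829786]), 'attitude': array([-1.31943763e+02,  1.29388702e-01, -1.39451630e+02])}
wrist {'fx': 324.4625188555874, 'fy': 324.4625188555874, 'cx': 280.48075745097464, 'cy': 208.45708630684933, 'eye': array([ 0.32829839, -0.53814903,  0.37257647]), 'attitude': array([ 1.62015026e+02,  1.42800828e-01, -6.57468833e+01])}
{'clock': 0.15, 'q': array([-6.97704001e+01,  1.76952613e+01,  9.36715031e+01,  2.46025979e-04,
        6.87372510e+01, -3.99348534e+00]), 'joint_velocities': array([ 0.10071438, -0.1346428 , -0.2136419 ,  0.02329992, -0.00380603,
       -0.03944092]), 'joint_efforts': array([ 1.19716224e-04, -4.15802729e+01, -2.77147150e+01, -8.77225034e-05,
        6.06281086e-03, -8.54439932e-07]), 'tool_pos': array([ 0.25618765, -0.56938406,  0.23029731]), 'tool_rot': array([-89.99252749,   0.1037468 , -65.77699743]), 'ft_force': array([-0.5973224 , -0.58421599,  0.10044833]), 'torque': array([-0.02660058,  0.00374304, -0.0075767 ]), 'gripper_width': 0.9991002254268927}
```

View pics/scene0.png

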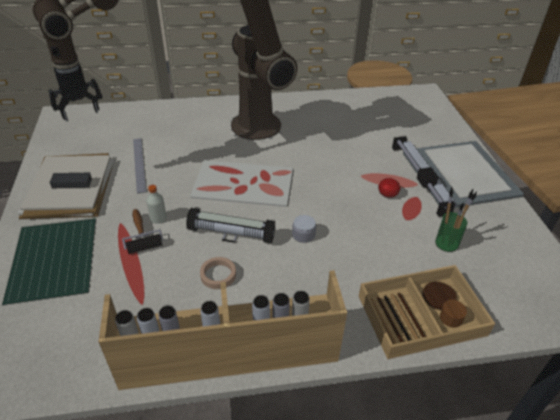

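View pics/side0.png

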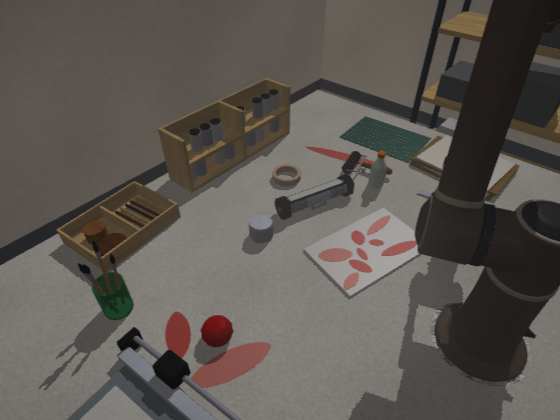

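View pics/wrist0.png

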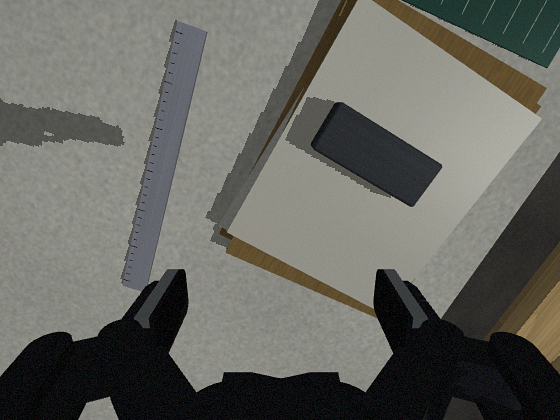

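```bash
cat > h.py <<'E'
import numpy as np, cv2
from scipy.spatial.transform import Rotation as R
def ray(c,uv):
    d=np.array([(uv[0]-c['cx'])/c['fx'],(uv[1]-c['cy'])/c['fy'],1.])
    return c['eye'],R.from_euler('xyz',c['attitude'],degrees=True).apply(d)
def onz(c,uv,z):
    e,d=ray(c,uv); return e+d*(z-e[2])/d[2]
def proj(c,p):
    q=R.from_euler('xyz',c['attitude'],degrees=True).inv().apply(np.asarray(p)-c['eye'])
    return np.array([c['cx']+c['fx']*q[0]/q[2],c['cy']+c['fy']*q[1]/q[2]])
E
python3 - <<'E'
from cell import manip
from h import *
c=manip.get_calibration("scene")
for n,uv,z in [("bl",(193,200),.008),("br",(291,204),.008),("fl",(206,162),.008),("fr",(293,167),.008),("glue",(155,190),.1),("tape",(218,271),.012),("tin",(304,221),.055)]:
    print(n,onz(c,uv,z).round(3))
im=cv2.imread("pics/scene0.png")
cv2.imwrite("pics/scene0z.png",cv2.resize(im[140:300,100:340],None,fx=3.3,fy=3.3,interpolation=cv2.INTER_CUBIC))
s=cv2.imread("pics/side0.png")
cv2.imwrite("pics/side0z.png",cv2.resize(s[130:300,230:450],None,fx=3.3,fy=3.3,interpolation=cv2.INTER_CUBIC))
E
```

```text
bl [ 0.426 -0.253  0.008]
br [0.487 0.061 0.008]
fl [ 0.226 -0.203  0.008]
fr [0.294 0.1   0.008]
glue [ 0.471 -0.359  0.1  ]
tape [ 0.744 -0.191  0.012]
tin [0.619 0.077 0.055]
```

View pics/scene0z.png

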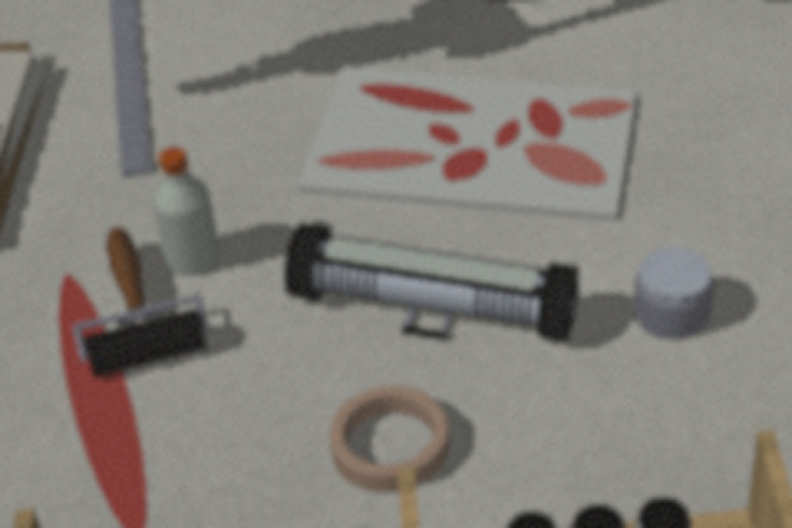

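View pics/side0z.png

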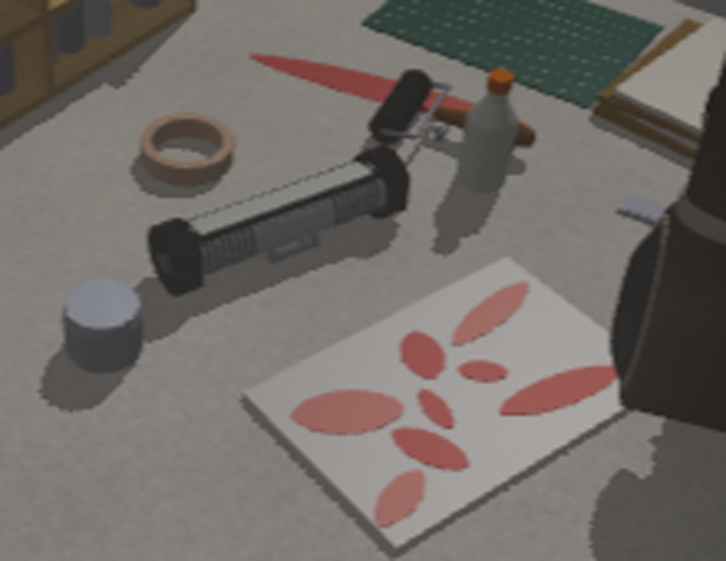

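Run:
```python
from cell import manip
from h import *
for yaw in (-101,79):
    print(yaw, manip.ik([0.58,-0.11,0.30],[-90,0,yaw]))
print(manip.read_state()['clock'])
manip.goto([0.58,-0.11,0.30],[-90,0,-101])
s=manip.read_state();print(s['clock'],s['q'],s['tool_pos'])
c=manip.get_calibration("wrist"); im=manip.capture("wrist")
import pickle;pickle.dump(c,open("w1.pkl","wb"))
cv2.imwrite("pics/w1.png",im[:,:,::-1])
```

```text
-101 [-1.49646519e+01  1.06830058e+01  9.42054728e+01 -2.54444375e-14
  7.51115214e+01  8.60353481e+01]
79 [-14.96465194  10.68300585  94.20547276   0.          75.11152139
 -93.96465194]
0.15
2.1917 [-1.50296057e+01  1.06939759e+01  9.42108605e+01 -2.18952431e-02
  7.51064726e+01  8.60223738e+01] [ 0.57982453 -0.11076525  0.29984034]
```

View pics/w1.png

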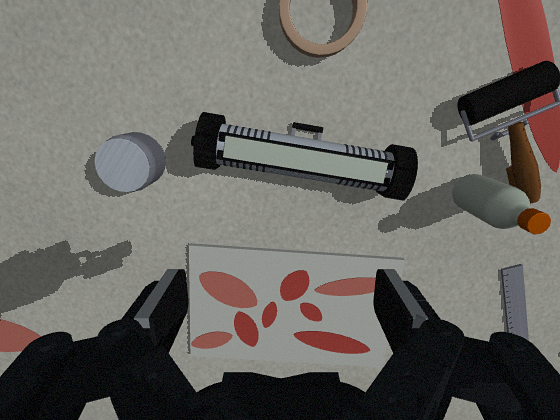

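Run:
```python
from h import *
import pickle
c=pickle.load(open("w1.pkl","rb")); im=cv2.imread("pics/w1.png")
hsv=cv2.cvtColor(im,cv2.COLOR_BGR2HSV)
# window: bright
g=cv2.cvtColor(im,cv2.COLOR_BGR2GRAY)
print("win px",im[155,300],"table",im[220,450],"board",im[270,250],"cap",im[140,205])
m=np.zeros_like(g); m[115:200,190:420]=(((im[:,:,1]>im[:,:,0].astype(int)+8)&(g>150))*255).astype(np.uint8)[115:200,190:420]
cn=max(cv2.findContours(m,0,2)[0],key=cv2.contourArea); r=cv2.minAreaRect(cn); print(r)
bx=cv2.boxPoints(r); P=np.array([onz(c,p,.060) for p in bx]); print(P.round(4))
print("win centre",P.mean(0))
L=[np.linalg.norm(P[i]-P[(i+1)%4]) for i in range(4)];print(L)
i=int(np.argmax(L[:2])); d=P[i]-P[(i+1)%4]; print("lamp dir",np.degrees(np.arctan2(d[1],d[0])))
# board edge: column-wise transition
pts=[]
for u in range(205,370,3):
    col=cv2.GaussianBlur(g,(3,3),0)[228:275,u].astype(int)
    k=np.argmax(np.diff(col)); pts.append((u+0.5*0,228+k+.5))
pts=np.array(pts,np.float32); print(pts[::6])
vx,vy,x0,y0=cv2.fitLine(pts,cv2.DIST_HUBER,0,.01,.01).ravel()
A,B=[onz(c,(u,y0+(u-x0)*vy/vx),.008) for u in (189,404)]
print("board",A,B,np.linalg.norm(A-B)); d=A-B;print("board ydir",np.degrees(np.arctan2(d[1],d[0])))
print("leg sleeve",onz(c,(308,127),.009), "tin",onz(c,(130,163),.055),"tape",onz(c,(323,8),.02))
```

```text
win px [142 149 143] table [124 131 132] board [146 150 146] cap [17 16 21]
((367.3020324707031, 169.78858947753906), (36.78456115722656, 20.217023849487305), 10.007980346679688)
[[ 0.5595 -0.1898  0.06  ]
 [ 0.5825 -0.1969  0.06  ]
 [ 0.5667 -0.2381  0.06  ]
 [ 0.5433 -0.2317  0.06  ]]
win centre [ 0.56302346 -0.2141374   0.06      ]
[np.float64(0.02403314789048314), np.float64(0.044080201636782), np.float64(0.024252520729870115), np.float64(0.04494821968155979)]
lamp dir 69.09473388962942
[[205.  246.5]
 [223.  247.5]
 [241.  248.5]
 [259.  249.5]
 [277.  251.5]
 [295.  252.5]
 [313.  253.5]
 [331.  254.5]
 [349.  255.5]
 [367.  257.5]]
board [0.48896048 0.04201583 0.008     ] [ 0.40539209 -0.26456287  0.008     ] 0.3177643294723849
board ydir 74.75253342726153
leg sleeve [ 0.62137223 -0.15633962  0.009     ] tin [0.62457844 0.06345638 0.055     ] tape [ 0.74907076 -0.19416654  0.02      ]
```

Run:
```python
from h import *
from cell import manip
import pickle
c=pickle.load(open("w1.pkl","rb")); im=cv2.imread("pics/w1.png")
c2=manip.get_calibration("scene")
A=onz(c2,(191.5,197),.008);B=onz(c2,(288.5,205.3),.008);d=B-A;print("scene edge",A,B,np.linalg.norm(d),np.degrees(np.arctan2(d[1],d[0])))
g=cv2.GaussianBlur(cv2.cvtColor(im,cv2.COLOR_BGR2GRAY),(3,3),0)
# caps: dark blobs
m=np.zeros_like(g); m[105:205,185:425]=((g<45)*255)[105:205,185:425]
m=cv2.morphologyEx(m,cv2.MORPH_OPEN,np.ones((9,9)))
for cn in sorted(cv2.findContours(m,0,2)[0],key=cv2.contourArea)[-2:]:
    print("cap",cv2.contourArea(cn),cv2.minAreaRect(cn))
# window
m=np.zeros_like(g); m[115:200,218:392]=((g>138)*255)[115:200,218:392]
m=cv2.morphologyEx(m,cv2.MORPH_OPEN,np.ones((7,7)))
cn=max(cv2.findContours(m,0,2)[0],key=cv2.contourArea); r=cv2.minAreaRect(cn); print(r)
bx=cv2.boxPoints(r); P=np.array([onz(c,p,.060) for p in bx])
print("win centre",P.mean(0))
L=[np.linalg.norm(P[i]-P[(i+1)%4]) for i in range(2)];print(L)
i=int(np.argmax(L)); d=P[i]-P[(i+1)%4]; print("lamp dir",np.degrees(np.arctan2(d[1],d[0])))
# top face edges of window via caps in scene view too
v=im.copy(); cv2.drawContours(v,[bx.astype(int)],0,(0,0,255),1)
cv2.imwrite("pics/w1z.png",cv2.resize(v[90:270,170:430],None,fx=3,fy=3,interpolation=cv2.INTER_CUBIC))
```

```text
scene edge [ 0.41068943 -0.2577328   0.008     ] [0.49236842 0.05177374 0.008     ] 0.32010272528492834 75.2166421994059
cap 1151.0 ((401.55975341796875, 172.8611602783203), (27.894495010375977, 52.85429382324219), 11.9761323928833)
cap 1160.5 ((205.07205200195312, 140.20960998535156), (27.027477264404297, 54.583614349365234), 7.594643592834473)
((304.6756896972656, 159.4459686279297), (162.26181030273438, 19.399080276489258), 9.462322235107422)
win centre [ 0.58909213 -0.14399158  0.06      ]
[np.float64(0.02262003946654671), np.float64(0.19060465671190446)]
lamp dir 69.6222816454198
```

View pics/w1z.png

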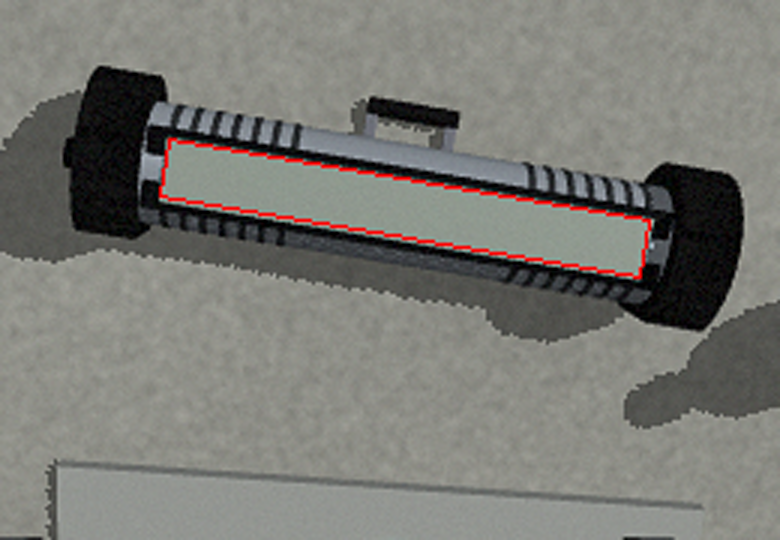

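Run:
```python
from cell import manip
from h import *
x,y=0.589,-0.144
manip.goto([x,y,0.13],[-90,0,-20.4])
manip.move_straight([x,y,0.022],rate=0.12)
s=manip.read_state();print(s['clock'],s['ft_force'])
manip.command_gripper(0.0)
s=manip.read_state();print(s['clock'],s['ft_force'],s['gripper_width'],s['tool_pos'])
manip.goto([x,y,0.022],[-90,0,-15.0])
s=manip.read_state();print(s['clock'],s['ft_force'],s['torque'],s['tool_rot'])
cv2.imwrite("pics/s2.png",manip.capture("scene")[:,:,::-1])
manip.command_gripper(1.0)
s=manip.read_state();print(s['clock'],s['ft_force'],s['gripper_width'])
manip.move_straight([x,y,0.14],rate=0.15)
manip.goto([0.58,-0.11,0.30],[-90,0,-101])
c=manip.get_calibration("wrist"); im=manip.capture("wrist")
import pickle;pickle.dump(c,open("w2.pkl","wb"))
cv2.imwrite("pics/w2.png",im[:,:,::-1])
print(manip.read_state()['clock'])
```

```text
4.6 [0.76249555 0.20771823 0.51409374]
5.0333 [-4.72199505  1.46501749  8.27811091] 0.5638981959179274 [ 0.5879856  -0.14357137  0.02319398]
5.2833 [-3.45169373  0.70593685  6.54486314] [0.11909439 0.33079455 0.74378672] [-9.00546855e+01 -3.42323212e-03 -1.48948335e+01]
5.7917 [-0.5895991  -0.51214245  0.31794983] 1.0007698952103494
8.1583
```

View pics/w2.png

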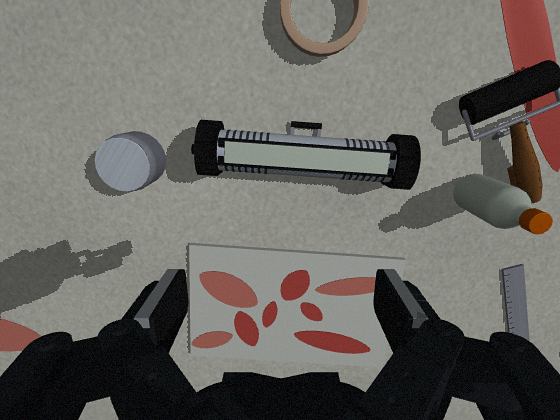

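View pics/s2.png

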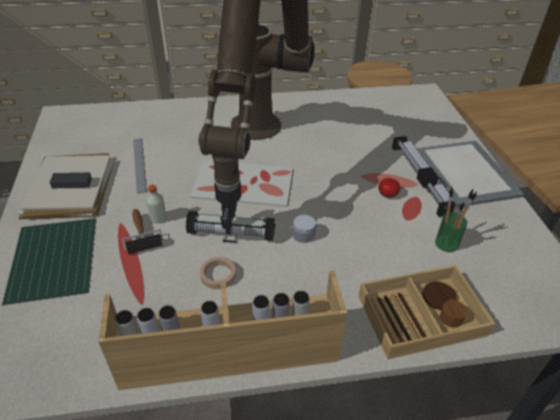

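```bash
cat > meas.py <<'E'
from h import *
import pickle
c=pickle.load(open("w2.pkl","rb")); im=cv2.imread("pics/w2.png")
g=cv2.GaussianBlur(cv2.cvtColor(im,cv2.COLOR_BGR2GRAY),(3,3),0)
m=np.zeros_like(g); m[115:200,222:392]=((g>138)*255)[115:200,222:392]
m=cv2.morphologyEx(m,cv2.MORPH_OPEN,np.ones((7,7)))
cn=max(cv2.findContours(m,0,2)[0],key=cv2.contourArea); r=cv2.minAreaRect(cn); print(r)
bx=cv2.boxPoints(r); P=np.array([onz(c,p,.060) for p in bx]); ctr=P.mean(0)
L=[np.linalg.norm(P[i]-P[(i+1)%4]) for i in range(2)]
i=int(np.argmax(L)); d=P[i]-P[(i+1)%4]; print("win centre",ctr,L,"dir",np.degrees(np.arctan2(d[1],d[0])))
pts=[]
for u in range(200,372,3):
    col=g[230:275,u].astype(int); k=np.argmax(np.diff(col)); pts.append((u,230+k+.5))
pts=np.array(pts,np.float32)
vx,vy,x0,y0=cv2.fitLine(pts,cv2.DIST_HUBER,0,.01,.01).ravel()
A,B=[onz(c,(u,y0+(u-x0)*vy/vx),.008) for u in (189,404)]; d=A-B; th=np.arctan2(d[1],d[0]); print("board",A,B,np.degrees(th))
o=(A+B)/2; rel=ctr-o; print("lamp in board:", rel[0]*np.sin(th)-rel[1]*np.cos(th), rel[0]*np.cos(th)+rel[1]*np.sin(th))
E
python3 meas.py
```

```text
((306.67510986328125, 157.46728515625), (163.02395629882812, 19.367029190063477), 4.159642219543457)
win centre [ 0.59077969 -0.1450026   0.06      ] [np.float64(0.022644065687624115), np.float64(0.19015661332164024)] dir 74.94744922116827
board [0.4892494  0.04235655 0.008     ] [ 0.40555968 -0.26348646  0.008     ] 74.69642161783965
lamp in board: 0.1473804377266878 0.0046249596235067025
```

Run:
```python
from cell import manip
from h import *
C=np.array([.5908,-.1450]); yaw=-105.2; a=np.radians(-15.2); n=np.array([np.cos(a),np.sin(a)])
o=[-90,0,yaw]
P=lambda d,z: [*(C+n*d),z]
manip.goto(P(.064,.14),o)
manip.move_straight(P(.064,.013),rate=.12)
s=manip.read_state();print(s['clock'],s['ft_force'])
for k,dd in enumerate((.036,.012,-.002,-.007)):
    manip.move_straight(P(dd,.013),rate=.05)
    s=manip.read_state();print(dd,s['clock'],s['ft_force']@np.array([*n,0]),s['ft_force'][2])
    if k: cv2.imwrite(f"pics/p{k}.png",manip.capture("side")[130:300,230:450,::-1])
ims=[cv2.imread(f"pics/p{k}.png") for k in (1,2,3)]
cv2.imwrite("pics/p.png",cv2.resize(np.hstack(ims),None,fx=1.2,fy=1.2,interpolation=cv2.INTER_CUBIC))
```

```text
10.125 [0.71226816 0.35539675 0.30645427]
0.036 10.8333 -0.936152311289838 0.33972522095967417
0.012 11.4667 0.10410879060779073 -0.5617313187341695
-0.002 11.95 4.507726499612014 3.9747727905241965
-0.007 12.25 7.388703773830859 8.533649057839593
```

View pics/p.png

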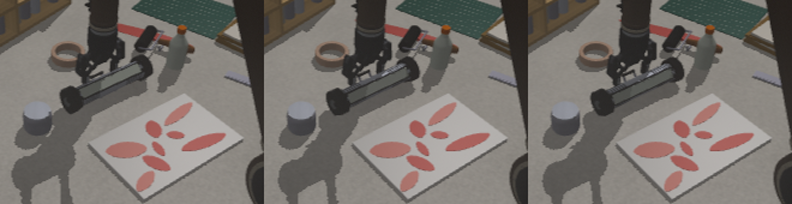

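Run:
```python
import cv2,numpy as np
from cell import manip
cv2.imwrite("pics/pz.png",cv2.resize(np.vstack([cv2.imread("pics/p1.png")[30:120,40:190],cv2.imread("pics/p3.png")[30:120,40:190]]),None,fx=3.3,fy=3.3,interpolation=cv2.INTER_CUBIC))
cv2.imwrite("pics/w3.png",manip.capture("wrist")[:,:,::-1])
cv2.imwrite("pics/s3.png",cv2.resize(manip.capture("scene")[160:290,130:340,::-1],None,fx=3.5,fy=3.5,interpolation=cv2.INTER_CUBIC))
```

```text
(no output)
```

View pics/pz.png

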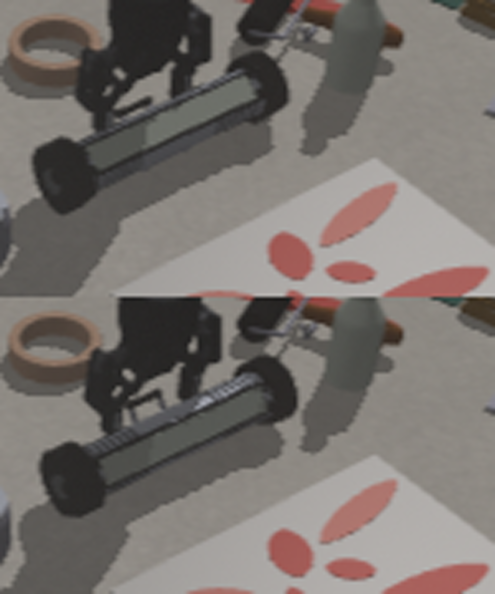

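View pics/w3.png

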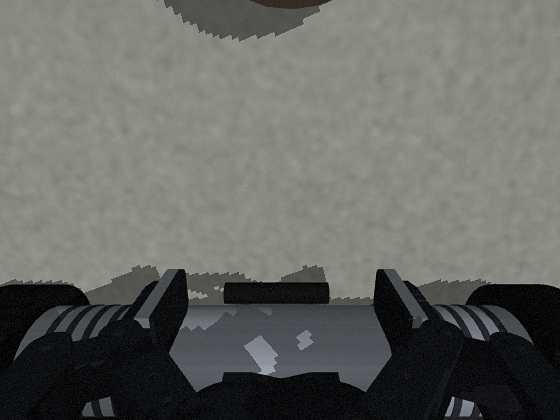

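View pics/s3.png

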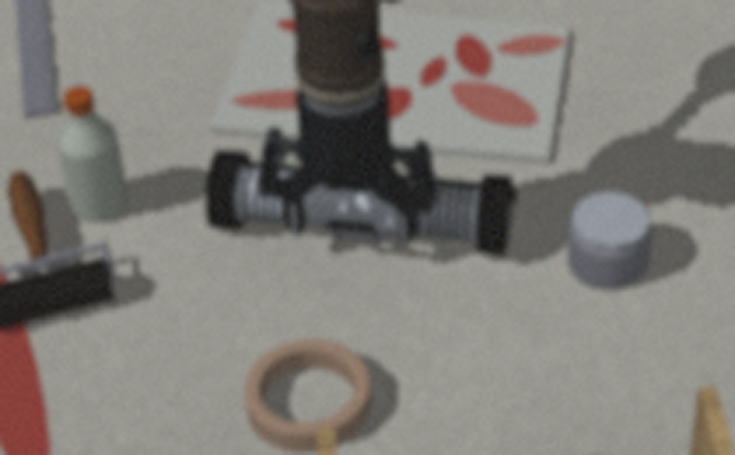

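Run:
```python
from cell import manip
from h import *
C=np.array([.5908,-.1450]); a=np.radians(-15.2); n=np.array([np.cos(a),np.sin(a)])
P=lambda d,z: [*(C+n*d),z]
for k,(dd,z) in enumerate(((-.010,.017),(-.013,.020),(-.017,.023))):
    manip.move_straight(P(dd,z),rate=.04)
    s=manip.read_state();print(dd,s['clock'],s['ft_force']@np.array([*n,0]),s['ft_force'][2])
    cv2.imwrite(f"pics/q{k}.png",manip.capture("side")[150:250,260:410,::-1])
cv2.imwrite("pics/q.png",cv2.resize(np.vstack([cv2.imread(f"pics/q{k}.png") for k in (0,2)]),None,fx=3,fy=3,interpolation=cv2.INTER_CUBIC))
```

```text
-0.01 12.675 5.547647700823149 7.43946674039927
-0.013 12.9833 3.472381007812789 8.543929985262354
-0.017 13.3083 -0.8143139217024093 -0.3032926047190042
```

View pics/q.png

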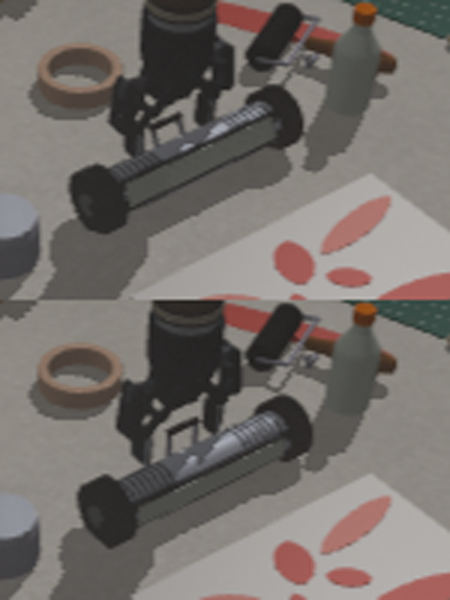

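Run:
```python
from cell import manip
from h import *
C=np.array([.5908,-.1450]); a=np.radians(-15.2); n=np.array([np.cos(a),np.sin(a)])
P=lambda d,z: [*(C+n*d),z]
manip.move_straight(P(.005,.023),rate=.1)
manip.move_straight(P(.005,.14),rate=.2)
manip.goto([0.60,-0.135,0.27],[-90,0,-105.2])
c=manip.get_calibration("wrist"); im=manip.capture("wrist")
import pickle;pickle.dump(c,open("w4.pkl","wb"))
cv2.imwrite("pics/w4.png",im[:,:,::-1])
cv2.imwrite("pics/sd4.png",cv2.resize(manip.capture("side")[140:260,250:420,::-1],None,fx=4,fy=4,interpolation=cv2.INTER_CUBIC))
print(manip.read_state()['clock'])
```

```text
15.1417
```

View pics/w4.png

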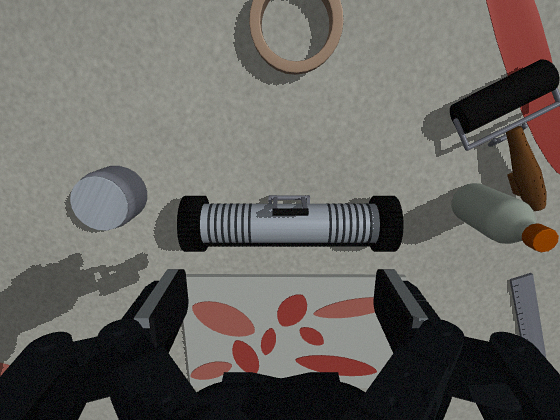

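View pics/sd4.png

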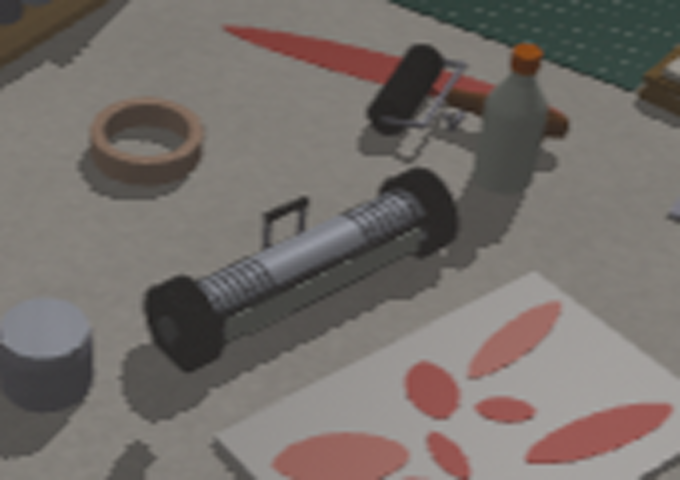

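Run:
```python
from h import *
import pickle
c=pickle.load(open("w4.pkl","rb")); im=cv2.imread("pics/w4.png")
g=cv2.cvtColor(im,cv2.COLOR_BGR2GRAY)
m=np.zeros_like(g); m[185:260,165:415]=((g<42)*255)[185:260,165:415]
m=cv2.morphologyEx(m,cv2.MORPH_OPEN,np.ones((5,5)))
ps=[]
for cn in cv2.findContours(m,0,2)[0]:
    if cv2.contourArea(cn)>200:
        r=cv2.minAreaRect(cn); print(cv2.contourArea(cn),r,cv2.boundingRect(cn))
        ps.append(onz(c,r[0],.04))
ps.sort(key=lambda p:p[1]); d=ps[-1]-ps[0]
print(ps,np.linalg.norm(d),"dir",np.degrees(np.arctan2(d[1],d[0])))
# front housing edges: boundary of housing rows at columns
gb=cv2.GaussianBlur(g,(3,3),0)
e=np.array([(u,225+np.argmin(np.diff(gb[225:256,u].astype(int)))+.5) for u in list(range(258,326,3))],np.float32)
vx,vy,x0,y0=cv2.fitLine(e,cv2.DIST_HUBER,0,.01,.01).ravel()
A,B=[onz(c,(u,y0+(u-x0)*vy/vx),.04) for u in (210,370)]; d=A-B; print("front edge",A,B,np.degrees(np.arctan2(d[1],d[0])), e[::5])
m2=np.zeros_like(g); m2[200:218,268:312]=((g<60)*255)[200:218,268:312]
cn=max(cv2.findContours(m2,0,2)[0],key=cv2.contourArea); r=cv2.minAreaRect(cn);print("sleeve",r,onz(c,r[0],.070))
pts=[]
for u in range(200,372,3):
    col=gb[262:300,u].astype(int); k=np.argmax(np.diff(col)); pts.append((u,262+k+.5))
pts=np.array(pts,np.float32)
vx,vy,x0,y0=cv2.fitLine(pts,cv2.DIST_HUBER,0,.01,.01).ravel()
A,B=[onz(c,(u,y0+(u-x0)*vy/vx),.008) for u in (187,404)]; d=A-B;print("board",A,B,np.degrees(np.arctan2(d[1],d[0])))
```

```text
1276.0 ((386.0, 223.0), (54.0, 32.0), 90.0) (370, 196, 33, 55)
1234.5 ((191.6900177001953, 222.94866943359375), (29.725994110107422, 54.475440979003906), 1.2730300426483154) (177, 196, 31, 55)
[array([ 0.50699431, -0.24427976,  0.04      ]), array([ 0.5690837 , -0.01519562,  0.04      ])] 0.23734918119686615 dir 74.83526720559509
front edge [ 0.5385765 -0.0282861  0.04     ] [ 0.48647025 -0.22078344  0.04      ] 74.85382030983428 [[258.  242.5]
 [273.  242.5]
 [288.  242.5]
 [303.  242.5]
 [318.  242.5]]
sleeve ((290.0, 211.5), (7.0, 36.0), 90.0) [ 0.5619967  -0.13662762  0.07      ]
board [0.48588658 0.03096447 0.008     ] [ 0.4063221  -0.26306203  0.008     ] 74.85822364395804
```

Run:
```python
from cell import manip
from h import *
C=np.array([.537,-.130]); a=np.radians(-15.15); n=np.array([np.cos(a),np.sin(a)]); o=[-90,0,-105.15]
P=lambda d,z: [*(C+n*d),z]
F=lambda: (lambda s:(round(s['clock'],2),s['ft_force'].round(2),s['tool_pos'].round(4)))(manip.read_state())
manip.command_gripper(0.0)
manip.goto(P(.003,.12),o)
manip.move_straight(P(.003,.061),rate=.08); print(F())
for th,dz in ((0,6.5),(15,6),(30,5),(45,4),(58,2)):
    t=np.radians(th); Sx=28+58*np.sin(t); Sz=10+58*np.cos(t)
    manip.move_straight(P((Sx-15)/1e3,(Sz-dz)/1e3),rate=.06); print(th,F())
cv2.imwrite("pics/l1.png",cv2.resize(manip.capture("side")[140:260,250:420,::-1],None,fx=4,fy=4,interpolation=cv2.INTER_CUBIC))
```

```text
(17.48, array([-0.44, -0.2 ,  0.35]), array([ 0.5402, -0.1309,  0.0611]))
0 (17.8, array([-0.33,  0.32,  0.39]), array([ 0.5507, -0.1338,  0.0622]))
15 (18.2, array([-0.12,  0.69,  0.28]), array([ 0.5646, -0.1375,  0.06  ]))
30 (18.6, array([0.75, 0.31, 1.05]), array([ 0.5779, -0.1411,  0.055 ]))
45 (18.99, array([-0.67,  0.29, -0.53]), array([ 0.5893, -0.1442,  0.0467]))
58 (19.33, array([ 0.36, -0.78,  0.27]), array([ 0.5971, -0.1463,  0.0383]))
```

View pics/l1.png

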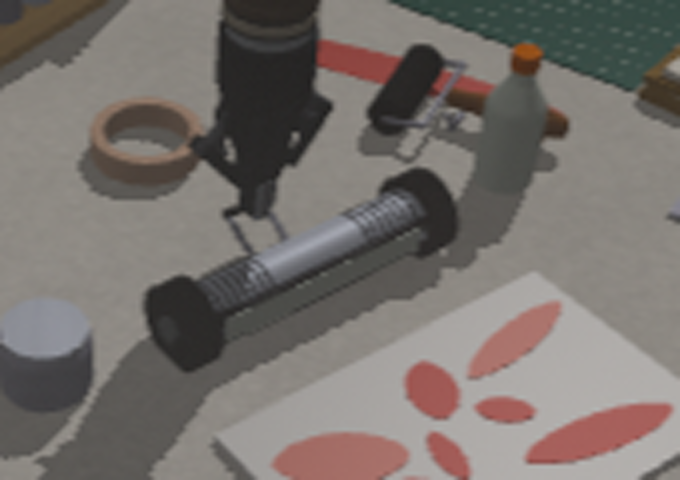

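Run:
```python
from cell import manip
from h import *
C=np.array([.537,-.130]); a=np.radians(-15.15); n=np.array([np.cos(a),np.sin(a)])
P=lambda d,z: [*(C+n*d),z]
F=lambda: (lambda s:(round(s['clock'],2),s['ft_force'].round(2),s['tool_pos'].round(4)))(manip.read_state())
manip.move_straight(P(.060,.075),rate=.12)
manip.move_straight(P(.080,.075),rate=.12); print(F())
for z in (.04,.02,.014,.0115,.0105,.0095):
    manip.move_straight(P(.082,z),rate=.05 if z>.015 else .02); print(z,F())
cv2.imwrite("pics/l2.png",cv2.resize(manip.capture("side")[140:260,250:420,::-1],None,fx=4,fy=4,interpolation=cv2.INTER_CUBIC))
```

```text
(20.15, array([-0.18, -0.01,  0.23]), array([ 0.6139, -0.1508,  0.0742]))
0.04 (21.0, array([-0.31, -1.2 , -0.39]), array([ 0.6164, -0.1515,  0.0401]))
0.02 (21.55, array([ 0.04, -0.75,  0.95]), array([ 0.6156, -0.1513,  0.0193]))
0.014 (22.0, array([ 0.54,  0.14, -0.16]), array([ 0.616 , -0.1514,  0.0139]))
0.0115 (22.27, array([ 0.51,  0.18, -0.85]), array([ 0.616 , -0.1514,  0.0113]))
0.0105 (22.52, array([ 0.33, -0.69,  0.  ]), array([ 0.6161, -0.1514,  0.0104]))
0.0095 (22.77, array([-0.24,  0.53,  0.22]), array([ 0.6162, -0.1514,  0.0095]))
```

View pics/l2.png

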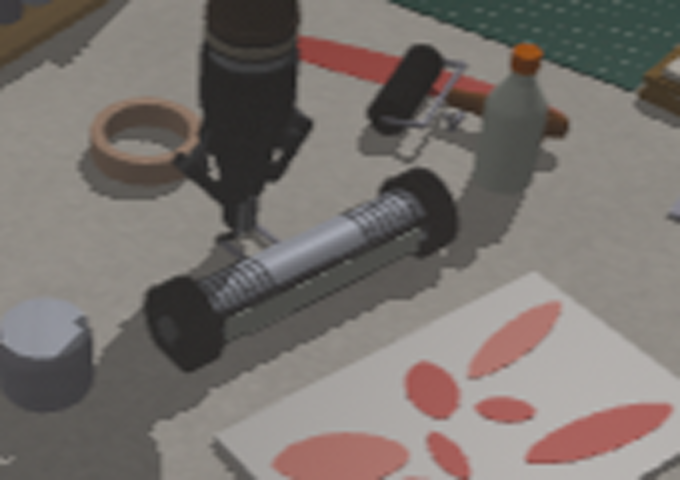

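Run:
```python
from cell import manip
from h import *
C=np.array([.537,-.130]); a=np.radians(-15.15); n=np.array([np.cos(a),np.sin(a)])
P=lambda d,z: [*(C+n*d),z]
def F():
    L=[]
    for _ in range(8): L.append(manip.read_state()['ft_force'][2]); manip.dwell(.03)
    s=manip.read_state(); return round(s['clock'],2),round(np.mean(L),2),s['tool_pos'][2].round(4)
print(F())
for z in (.0088,.0082,.0076,.007):
    manip.move_straight(P(.082,z),rate=.02); f=F(); print(z,f)
    if f[1]>1.8: break
```

```text
(23.09, np.float64(0.0), np.float64(0.0095))
0.0088 (23.61, np.float64(1.43), np.float64(0.0089))
0.0082 (24.12, np.float64(1.34), np.float64(0.0083))
0.0076 (24.64, np.float64(3.97), np.float64(0.0079))
```

Run:
```python
from cell import manip
from h import *
C=np.array([.537,-.130]); a=np.radians(-15.15); n=np.array([np.cos(a),np.sin(a)])
P=lambda d,z: [*(C+n*d),z]
manip.move_straight(P(.082,.14),rate=.12)
manip.goto([0.60,-0.135,0.27],[-90,0,-105.2])
c=manip.get_calibration("wrist"); im=manip.capture("wrist")
import pickle;pickle.dump(c,open("w5.pkl","wb"))
cv2.imwrite("pics/w5.png",im[:,:,::-1])
cv2.imwrite("pics/sd5.png",cv2.resize(manip.capture("side")[140:260,250:420,::-1],None,fx=4,fy=4,interpolation=cv2.INTER_CUBIC))
cv2.imwrite("pics/s5.png",cv2.resize(manip.capture("scene")[160:290,130:340,::-1],None,fx=3.5,fy=3.5,interpolation=cv2.INTER_CUBIC))
print(manip.read_state()['clock'])
```

```text
26.6333
```

View pics/w5.png

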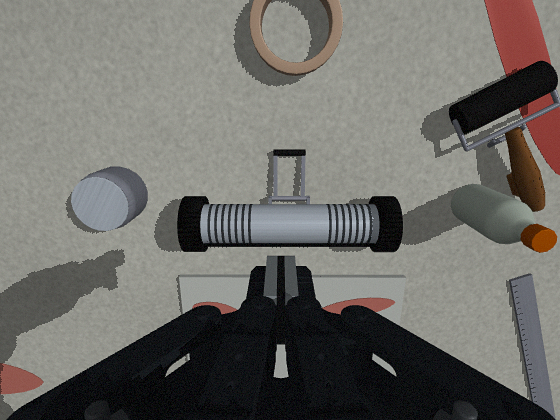

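View pics/sd5.png

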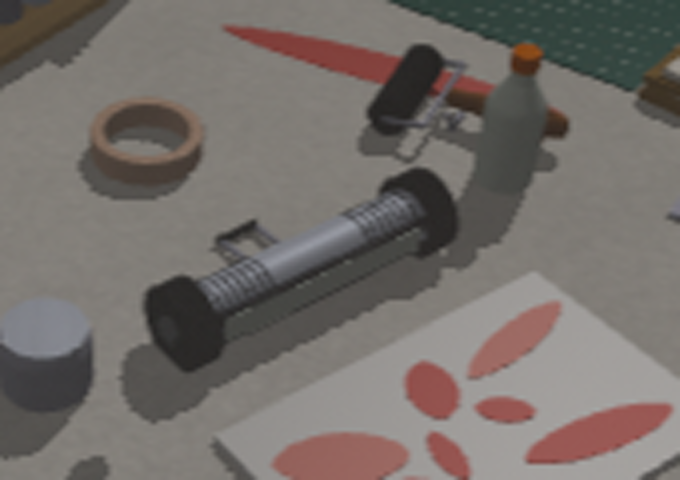

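View pics/s5.png

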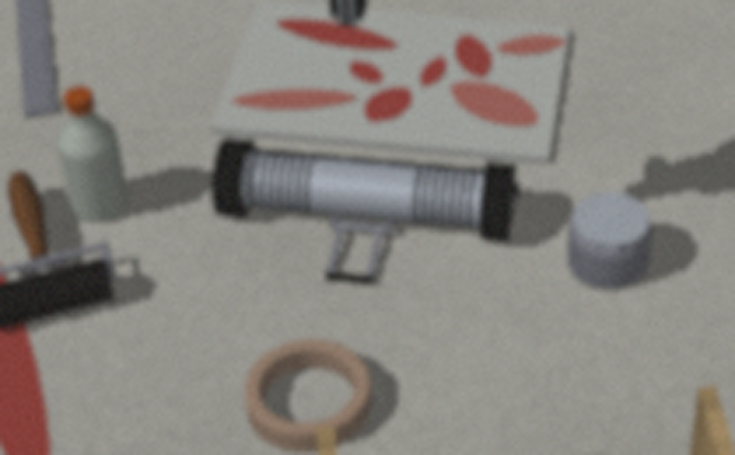

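Run:
```python
from cell import manip
from h import *
import pickle
c=pickle.load(open("w5.pkl","rb")); im=cv2.imread("pics/w5.png");g=cv2.cvtColor(im,cv2.COLOR_BGR2GRAY)
m=np.zeros_like(g); m[143:162,262:316]=((g<60)*255)[143:162,262:316]
cn=max(cv2.findContours(m,0,2)[0],key=cv2.contourArea); uw=cv2.minAreaRect(cn)[0]
p=onz(c,uw,.0055); C=np.array([.537,-.130]); a=np.radians(-15.15); n=np.array([np.cos(a),np.sin(a)])
print(uw,p,(p[:2]-C)@n)
def tri(*rs):
    A=np.zeros((3,3));b=np.zeros(3)
    for e,d in rs:
        d=d/np.linalg.norm(d);M=np.eye(3)-np.outer(d,d);A+=M;b+=M@e
    return np.linalg.solve(A,b)
cs=manip.get_calibration("scene");cd=manip.get_calibration("side")
rw=ray(c,uw);rs=ray(cs,(229.7,239.1));rd=ray(cd,(308.8,198.3))
print(tri(rw,rs),tri(rw,rd),tri(rw,rs,rd))
for z in (.0055,.010,.015): 
    q=np.array([*(C+n*.0858),z]); print(z,proj(cs,q),proj(cd,q),proj(c,q))
m=np.zeros_like(g); m[185:262,165:415]=((g<42)*255)[185:262,165:415]
m=cv2.morphologyEx(m,cv2.MORPH_OPEN,np.ones((5,5)))
for cn in cv2.findContours(m,0,2)[0]:
    if cv2.contourArea(cn)>800: print(cv2.minAreaRect(cn),cv2.boundingRect(cn))
```

```text
(289.0, 152.5) [ 0.61674149 -0.15153955  0.0055    ] 0.0825993611081482
[ 0.61670592 -0.14994107  0.00514317] [ 0.61733826 -0.15064568  0.00248386] [ 0.6167427  -0.14943989  0.00418927]
0.0055 [228.41669068 239.88253253] [308.97689063 196.99975051] [289.05982052 149.92092437]
0.01 [228.33680898 238.83981027] [309.04077821 195.95098623] [289.14964877 150.42165391]
0.015 [228.24766567 237.67619317] [309.112111   194.78000318] [289.25173884 150.9907345 ]
((386.0, 223.5), (55.0, 32.0), 90.0) (370, 196, 33, 56)
((191.7512969970703, 223.4402618408203), (29.601701736450195, 55.44342041015625), 1.2453643083572388) (177, 196, 31, 56)
```

Run:
```python
from cell import manip
manip.job_done(); print(manip.read_state()['clock'])
```

```text
the job is handed in; nothing more can be done
the job is handed in; nothing more can be done
```

The lamp is standing on the flats of its end caps, window towards the board, with the leg swung out to its stop. I handed the job in at about 27 s.

**What I did**
- **Squaring:** I gripped the housing where it lay and turned it about 5° on the table to line it up with the board.
- **Rolling:** I pushed it over with the open fingers on either side of the leg until it dropped onto its flats by itself.
- **Leg:** with the gripper shut I pushed the leg out from the gap, then pressed it down until it would go no further. The force rose to about 4 N there.

**Last checks**
- **Squareness:** the lamp's axis was at 74.8° and the board edge at 74.9°, measured before the leg was moved. The end caps had moved less than 1 px in the picture after it. The axis is about 90 mm from the board edge, so it never reached the board.
- **Leg:** views from the three cameras put the sleeve about 4 mm above the table (2.5 to 5 mm depending on the pair), against about 5.5 mm expected at the stop. It measured 83 mm out from the axis, against 86 mm expected; I put this 3 mm down to pixel and calibration error.
- **Other things:** by eye, the bottle, tape, tin and ink roller were where they started. The twine ball was not in the last close-ups, but the arm never went near it.
- **Forces:** those I read at the wrist stayed at about 10 N or below. The robot was clear of everything when I handed in.

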